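# Clamp the dish carrier on the microscope's stage plate

### The arm

A 6-joint arm with a two-finger parallel gripper is mounted at the origin on the work surface. World frame = base frame: x ahead of the robot, y to its left, z up, the work surface at z = 0. Lengths are in mm, angles in rad, forces in N, time in s.
With the tool pointing down it reaches from about 350 to 875 mm from the base axis. Payload 4.2 kg.
Tool frame: the origin (TCP) lies on the centre line of the jaws, within the pads' length; the fingertips stand 14 mm ahead of it and the grasp point (between the pads) lies 5 mm behind it (tcp_to_tips is the distance from the TCP to the fingertips, in mm); z points along the fingers, y is the direction in which the jaws open and shut (so a half turn about z gives the same grasp; the last joint's range is limited). The gripper opens to 85 mm and grips with 20 to 120 N. Pads are 22 mm wide; open, the fingers measure 114 mm over their backs; the gripper's body (76 mm by 85 mm) begins 54 mm behind the grasp point. The pads swing forward as they close: fully open they stand 13 mm farther back than shut.
Start: joints at [-0.918, 0.385, 0.008, 0, -1.194, -0.259], TCP at [239.826, -577.133, 245.312] pointing down, gripper open.
Joint ranges: [-3.14, 3.14], [-1.21, 2.06], [-1.07, 1.41], [-3.16, 2.05], [-2.99, -0.16], [-3.1, 3.1]. Speed limits (rad/s): [2.79, 2.79, 3.14, 3.14, 3.14, 3.14].

### API

Orientations are given as a unit quaternion [x, y, z, w].
In Python, from bench import read_state, get_image, job_done, tcp_to_tips gives the robot as it stands. The module is installed in compiled form; this text tells all that it offers.
- The arm moves only by the tool play_rows, never from a script. Its argument "targets" is a list of rows, each an object of numbers: "gripper": the gripper's target within -1 to 1 (shut at 1, half-way at 0, fully open at -1); "tx", "ty", "tz": the shift along the tool's x, y, z scaled (see below); "spin": the turn about the tool's z scaled (see below). A call has 1 to 12 rows; each row is the pose to reach, as a shift and turn from the pose commanded when the call began, along the tool's axes at that moment; what a row does not reach only later rows make up. The controller multiplies each number of a shift by 0.25 m and each number of a turn by pi/4 rad. A row lasts 1/8 s, in which the tool goes at most 62.5 mm and 10.7 degrees, less where a joint would pass 70% of its speed; a pose out of reach is approached as far as the arm can. A call with a number of a shift or a turn outside -1 to 1 is refused whole. A call with a gripper value outside its range is refused whole. The fingers move at their own pace and stop on an object; the grip force is fixed at half the most. Time passes only in rows, so rows that repeat a pose let the fingers close. It gives the time, the measured TCP pose, the force and the opening at its end, in the units of the state.
- read_state(): the state, without advancing time (a new reading comes with each control period).
- get_image(name): name is "scene" or "top"; returns a dict with "frame" (384x512x3 uint8, red, green, blue), "depth" (384x512 float32, mm along the optical axis (not along the pixel's ray), 0 where there is no reading), "mtx" (3x3 intrinsics, pixels), "world_to_cam" (4x4, takes a point from world to camera coordinates). Camera axes: x right, y up, looking along -z (the intrinsics and any distortion apply to the point x, -y, -z); pixel columns grow to the right and rows downward; lengths in mm; the calibration is good to about 2 mm. A picture is of the moment at which its call begins.
- job_done(): hands the job in, once; it reports no verdict.
The state is a dict: "clock": time; "joints": joint angles; "joint_vel": joint speeds; "joint_efforts": joint torques, N m; "position": TCP position; "ee_rot": TCP orientation; "contact_force": force on the tool from outside, world axes, zero at the start; "wrist_torque": the same for the moment, N m; "gripper_width": finger opening in mm.
Only numpy, scipy, OpenCV 4.12 (cv2) and the standard library are available. Lean on these libraries where they do the work, as an engineer would, in place of code of your own. Each camera call takes 0.05 s, during which the arm holds its last target.

### The job

Clamp the blue dish carrier down on its dark plate: push the steel clamp strap round with the outside of a finger until it lies across the carrier with its end fully home in the catch, and only then push the red cam lever on it all the way down. Only push: grip and lift nothing, leave the carrier seated where it is, disturb nothing else on the table, and finish clear of everything.

Things in the scene. Friction and masses are not known exactly. Their poses are not given: they have to be found in the camera images.
- station: Fixed dark steel plate 240 (x) x 160 (y) x 12 mm. Origin: centre of its underside, on the table; x runs from catch to pivot post, away from the robot, y left. Pivot post (28 mm thick) at x +85, y 0. Aluminium catch: post at x -93 to -71, y -31 to -17, with a bridge (same x, y -31 to +13, 70 to 78 mm above the table) that the strap's end slides under from the left (+y).
- strap (a joint): Swing of the steel strap about the upright pivot post, rad. 0 = home: over the carrier, pointing along station -x, against its stop in the catch; larger = swung out to the station's +y side (1.57 points along +y; at most 1.7). Seen from above it turns anticlockwise towards home. Stays where left; friction 0.2 N m (about 2 N at strap_push).
- strap_pivot (a point): On the strap's pivot axis, at mid-thickness of the strap, 58 mm above the table. The strap is a straight flat bar 26 mm wide, 12 mm thick (underside 52, top 64 mm above the table), reaching 175 mm from this axis.
- strap_push (a point): A point on the strap's centre line, at mid-thickness (58 mm above the table), 130 mm from the pivot axis: a good place to push. The strap's side faces are 13 mm to either side. Below it nothing is higher than 37 mm above the table (the carrier's dish lids).
- lever (a joint): Turn of the red cam lever hinged on top of the strap, rad. 0 = fully up (arm 1.10 rad above level, leaning towards the pivot post); grows as it is pushed down towards the post; 1.05 = fully down on its stop, 0.05 rad above level. Stays where left; friction 0.16 N m, 2 to 4 N at the knob moves it. It rides with the strap. Near the end it presses the foot onto the carrier.
- lever_pivot (a point): Centre of the lever's hinge, on the strap 85 mm from its pivot axis, 76 mm above the table. The hinge axis is level and square across the strap. Two steel cheeks (22 mm along the strap, outer faces 13 mm from its centre line, top 83 mm above the table) hold it.
- lever_knob (a point): Centre of the red ball knob (22 mm diameter) at the lever's end, 70 mm from lever_pivot; the arm between is a red bar 14 mm wide, 8 mm thick. Pushed down, the knob moves over and down towards the strap's pivot post and ends 15 mm short of its axis, 80 mm above the table; fully up, its top is 149 mm above the table.
- foot: The black rubber foot, 20 mm diameter, under the strap 85 mm from its pivot axis. The lever drives it down 6 mm; with the strap home it then presses on the carrier's raised middle rib (the gap is 5 mm when the lever is at 0). Origin: centre of its underside.
- carrier: Loose blue dish carrier, 90 x 112 x 24 mm, about 0.35 kg, with four small clear dishes set in it, two either side of a middle rib 24 mm wide. It sits mid-plate between low steel lips with 1 to 2 mm of play. Origin: centre of its underside, 12 mm above the table; its top is 36 mm above the table.
- medium_bottle: Amber bottle with a blue cap, 58 mm diameter, 115 mm tall; bystander. Origin: centre of its underside.
- jar: Clear jar with a white cap, 66 mm diameter, 75 mm tall; bystander. Origin: centre of its underside.
- dish_stack: Stack of clear and white round dishes, 60 mm diameter, 60 mm tall; bystander. Origin: centre of its underside.
- tip_box: Orange box of yellow pipette tips, 90 x 70 x 55 mm; bystander. Origin: centre of its underside.
- tube_rack: Green block with four capped tubes, 60 x 120 x 87 mm; bystander. Origin: centre of its underside.
- pipette: White pipette lying flat, about 220 mm long, 22 mm wide, 20 mm high, along its x axis (grey tip at +x, 140 mm from the origin); bystander. Origin: under the middle of its handle.
Mind the look-alikes: they are no part of the job. What is meant by the carrier is not brown, and is the larger of those in its own colour.

How it is judged:
By the outcome, as a careful person would: the job done as asked, in the order asked, and still so for the second after the job is handed in, with the robot touching nothing.
It also fails if it takes over 51 s, if anything falls off the work surface, if the arm or the gripper's body presses on something with over 40 N, if the wrist force passes 120 N, or if a joint passes its speed limit or range.

## Working session

There is one attempt and no reset: what is moved stays moved. The work goes in short steps, Python scripts to look and compute and a tool call to move; the robot and the scene stay as the last step left them, time stands still between calls to the robot, and variables do not carry over. Pictures are saved under pics/ and viewed, and the job is handed in when it is done.

Besides the shell and the picture viewer there is one more tool, called after "Request:" by a JSON object that holds its "op" and its "data". play_rows: Moves the arm, as the interface text tells. Its arguments: {"type":"object","properties":{"targets":{"type":"array","items":{"type":"object","properties":{"gripper":{"type":"number"},"tx":{"type":"number","minimum":-1,"maximum":1},"ty":{"type":"number","minimum":-1,"maximum":1},"tz":{"type":"number","minimum":-1,"maximum":1},"spin":{"type":"number","minimum":-1,"maximum":1}}}}},"required":["targets"]}

```bash
mkdir -p pics
cat > h.py <<'E'
import numpy as np, cv2
from bench import *
def pts(im):
    d=im['depth'];K=im['mtx'];h,w=d.shape
    u,v=np.meshgrid(np.arange(w),np.arange(h))
    X=(u-K[0,2])/K[0,0]*d; Y=(v-K[1,2])/K[1,1]*d
    P=np.stack([X,-Y,-d,np.ones_like(d)],-1)
    W=P@np.linalg.inv(im['world_to_cam']).T
    W=W[...,:3]; W[d==0]=np.nan
    return W
def save(im,n,s=1.5): cv2.imwrite('pics/'+n,cv2.resize(im['frame'][...,::-1],None,fx=s,fy=s,interpolation=cv2.INTER_CUBIC))
E
python3 - <<'E'
from h import *
s=read_state();print({k:np.round(v,3).tolist() for k,v in s.items()},tcp_to_tips)
for n in('scene','top'):
    im=get_image(n);save(im,n+'0.png');print(n,im['mtx'].tolist(),np.linalg.inv(im['world_to_cam']).round(3).tolist())
    np.savez(''+n+'0.npz',**im)
E
```

```text
{'clock': 0.0, 'joints': [-0.918, 0.386, 0.007, -0.001, -1.194, -0.259], 'joint_vel': [-0.002, 0.0, 0.0, 0.001, 0.001, -0.001], 'joint_efforts': [0.001, -39.229, 18.84, 4.186, -0.005, 0.0], 'position': [239.609, -576.635, 244.219], 'ee_rot': [-0.196, 0.981, 0.001, -0.0], 'contact_force': [-0.181, 0.047, 0.01], 'wrist_torque': [0.045, 0.002, 0.001], 'gripper_width': 84.875} 14.0
scene [[357.92716722140966, 0.0, 250.74166773057277], [0.0, 357.92716722140966, 182.70812431357962], [0.0, 0.0, 1.0]] [[-0.631, -0.647, 0.429, 907.814], [0.776, -0.534, 0.336, 351.281], [0.012, 0.545, 0.838, 976.506], [0.0, 0.0, 0.0, 1.0]]
top [[482.18786709353947, 0.0, 257.06445900498073], [0.0, 482.18786709353947, 188.76419774887611], [0.0, 0.0, 1.0]] [[0.029, 0.98, -0.197, 153.037], [-1.0, 0.029, 0.0, 24.267], [0.006, 0.197, 0.98, 1580.414], [0.0, 0.0, 0.0, 1.0]]
```

View pics/scene0.png

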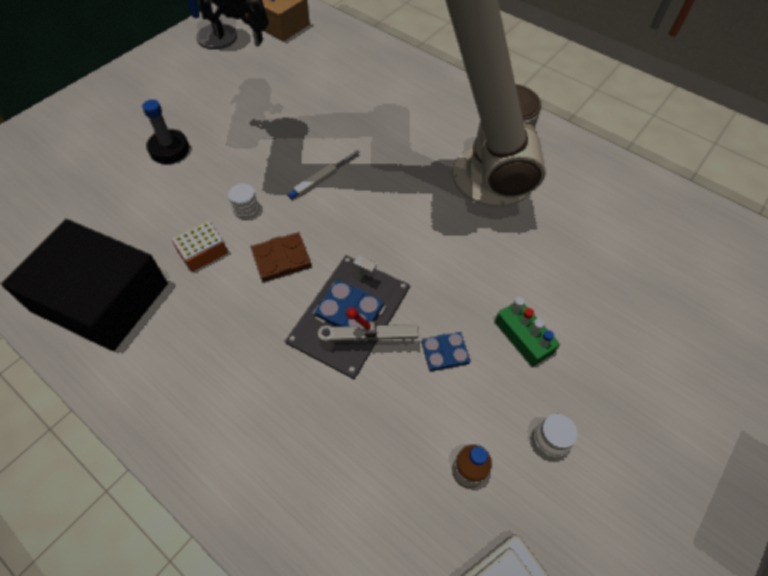

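View pics/top0.png

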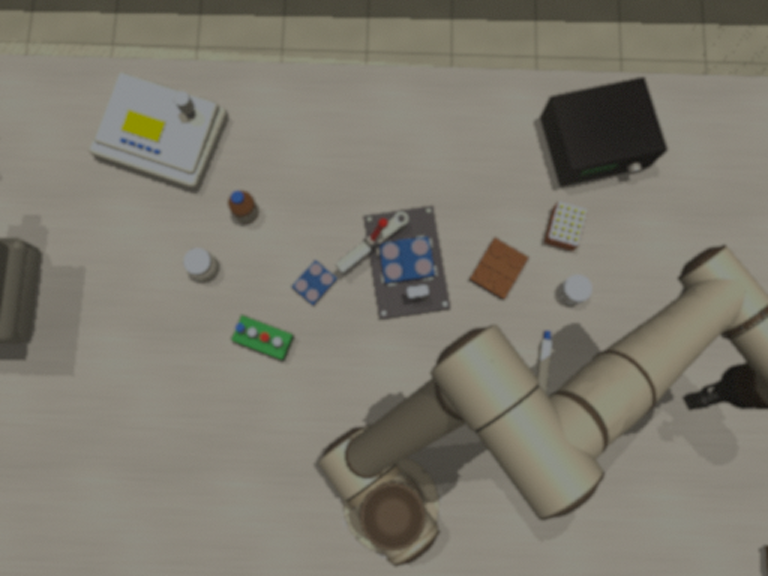

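Run:
```python
from h import *
for n in('top','scene'):
    im=dict(np.load(n+'0.npz'));W=pts(im);f=im['frame'].astype(int)
    roi=(W[...,0]>250)&(W[...,0]<750)&(W[...,1]>-200)&(W[...,1]<250)
    z=W[...,2]; hsv=cv2.cvtColor(im['frame'],cv2.COLOR_RGB2HSV).astype(int)
    print(n,'table z',np.nanmedian(z[roi&(z<8)]))
    # plate: dark, z 5..20
    m=roi&(z>3)&(z<22)&(hsv[...,2]<95)&(hsv[...,1]<90)
    k,l,st,c=cv2.connectedComponentsWithStats(m.astype(np.uint8))
    for i in np.argsort(-st[1:,4])[:2]+1: print('plate comp',st[i],c[i])
    i=1+np.argmax(st[1:,4]); P=W[l==i]
    print('plate rect',cv2.minAreaRect(P[:,:2].astype(np.float32)),np.median(P[:,2]))
    # strap: z 50..70 grey
    m=roi&(z>48)&(z<71)&(hsv[...,1]<60)
    k,l,st,c=cv2.connectedComponentsWithStats(m.astype(np.uint8))
    for i in np.argsort(-st[1:,4])[:4]+1:
        P=W[l==i];print('strap',st[i],P.mean(0).round(1),cv2.minAreaRect(P[:,:2].astype(np.float32)))
    m=roi&(hsv[...,1]>150)&((hsv[...,0]<8)|(hsv[...,0]>172))&(hsv[...,2]>60)
    k,l,st,c=cv2.connectedComponentsWithStats(m.astype(np.uint8))
    for i in np.argsort(-st[1:,4])[:3]+1:
        P=W[l==i];print('red',st[i],np.nanmean(P,0).round(1),P[np.nanargmax(P[:,2])].round(1))
    a=im['frame'][...,::-1]
    crop=a[125:225,190:310] if n=='top' else a[150:270,180:330]
    cv2.imwrite(f'pics/c_{n}0.png',cv2.resize(crop,None,fx=5,fy=5,interpolation=cv2.INTER_CUBIC))
```

```text
top table z 0.9773580600810874
plate comp [ 246  138   54   75 1615] [273.70216718 181.66315789]
plate comp [243 142  20  15 115] [250.10434783 147.37391304]
plate rect ((518.8737182617188, -19.07225799560547), (240.99618530273438, 157.60293579101562), 10.402026176452637) 12.918979664525068
strap [224 141  49  41 382] [547.   56.3  64.3] ((551.5682983398438, 55.332820892333984), (29.72966194152832, 188.7230682373047), 40.68955993652344)
strap [282 197   4   1   4] [433.4 -61.4  61. ] ((433.29168701171875, -61.512290954589844), (0.6920478343963623, 10.16520881652832), 7.870545387268066)
strap [283 193   1   1   1] [444.6 -59.1  70.2] ((444.6158447265625, -59.09272384643555), (0.0, 0.0), 0.0)
strap [187 219   1   1   1] [355.  245.   49.2] ((354.9549560546875, 244.98846435546875), (0.0, 0.0), 0.0)
red [253 146   5   6  24] [567.6  34.7 146.4] [564.1  33.9 151.3]
red [248 153   5   6  13] [555.1  49.2 106.3] [559.8  43.2 119.9]
scene table z 0.23580525949023468
plate comp [ 190  170   83   83 2066] [231.26040658 212.53581801]
plate comp [329 213   7  10  14] [331.71428571 216.92857143]
plate rect ((519.9115600585938, -16.714645385742188), (241.5570068359375, 167.42276000976562), 10.420859336853027) 12.151885327151263
strap [212 216  67  13 582] [553.6  54.9  63.3] ((550.6663818359375, 53.77845764160156), (29.316463470458984, 188.395751953125), 41.300514221191406)
strap [235 177   6   5  21] [453.8 -57.5  58.7] ((452.9548645019531, -57.12151336669922), (7.1973490715026855, 15.452448844909668), 36.34172821044922)
strap [342 205   4   4  12] [330.8 246.5  61.8] ((330.58978271484375, 246.78076171875), (2.9978837966918945, 7.904055595397949), 23.757272720336914)
red [231 205   8   7  43] [572.2  34.8 144.2] [573.1  28.2 149.8]
red [238 211   8   9  31] [558.6  49.5 106.3] [566.8  43.1 125.2]
```

```bash
sleep 1; ls pics
```

```text
c_scene0.png
c_top0.png
scene0.png
top0.png
```

View pics/c_top0.png

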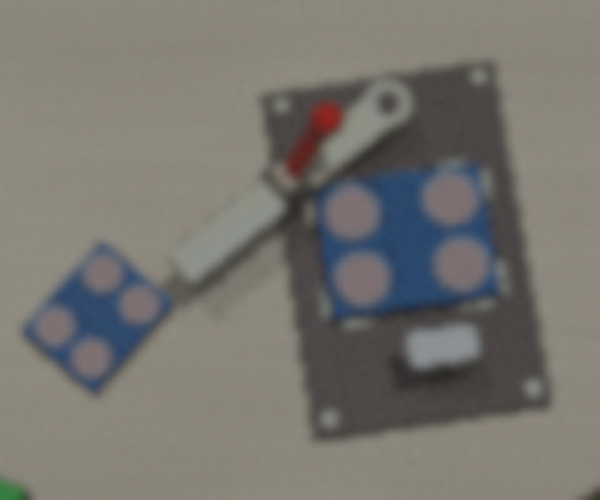

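View pics/c_scene0.png

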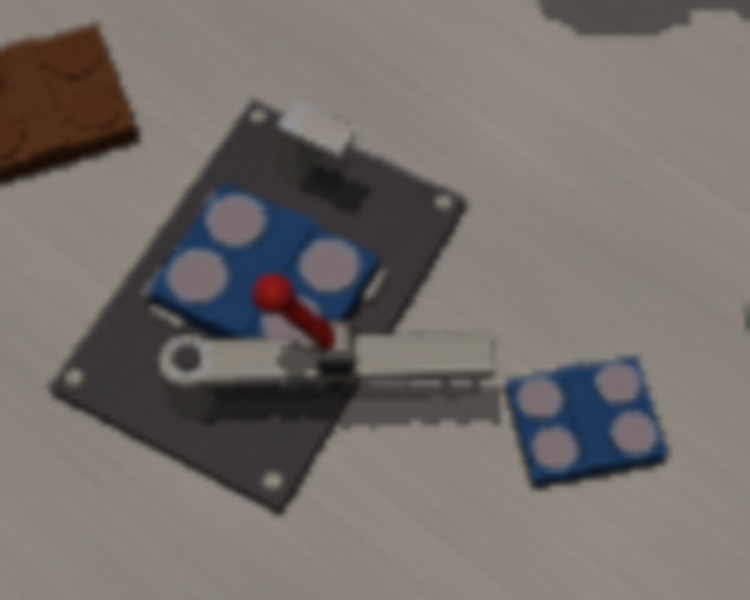

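```bash
cat >> h.py <<'E'
def ray(im,uv,zp):
    K=im['mtx'];T=np.linalg.inv(im['world_to_cam'])
    uv=np.atleast_2d(uv).astype(float)
    d=np.c_[(uv[:,0]-K[0,2])/K[0,0],-(uv[:,1]-K[1,2])/K[1,1],-np.ones(len(uv))]@T[:3,:3].T
    o=T[:3,3]; return o+d*((zp-o[2])/d[:,2])[:,None]
E
python3 - <<'E'
from h import *
C={'top':((190,125),[(281,104),(480,76),(533,387),(329,418)],(388,102)),'scene':((180,150),[(258,115),(444,202),(272,480),(73,377)],(187,358))}
for n,(o,s,p) in C.items():
    im=dict(np.load(n+'0.npz'))
    uv=lambda q:(np.atleast_2d(q)+.5)/5-.5+np.array(o)
    P=ray(im,uv(s),13);print(n,P.round(1).tolist(),'ctr',P.mean(0).round(1))
    for a,b in((0,1),(1,2),(2,3),(3,0)): d=P[b]-P[a];print(np.hypot(*d[:2]).round(1),np.degrees(np.arctan2(d[1],d[0])).round(1))
    print('pivot',ray(im,uv(p),64).round(1))
    W=pts(im);hsv=cv2.cvtColor(im['frame'],cv2.COLOR_RGB2HSV)
    m=(cv2.inRange(hsv,(100,120,40),(125,255,255))>0)&(W[...,2]>15)&(W[...,2]<45)&(W[...,0]>400)
    k,l,st,c=cv2.connectedComponentsWithStats(m.astype(np.uint8))
    for i in range(1,k):
        if st[i,4]>60: print('blue',st[i,4],cv2.minAreaRect(W[l==i][:,:2].astype(np.float32)))
E
```

```text
top [[615.5, 66.3, 13.0], [639.3, -67.7, 13.0], [426.7, -106.3, 13.0], [402.1, 27.6, 13.0]] ctr [520.9 -20.1  13. ]
136.1 -79.9
216.0 -169.7
136.2 100.4
216.9 10.3
pivot [[603.9  -4.9  64. ]]
blue 268 ((521.4048461914062, -32.85581970214844), (86.95587921142578, 79.24432373046875), 11.49415397644043)
blue 75 ((466.4761657714844, 180.09429931640625), (56.99681854248047, 25.082305908203125), 41.903236389160156)
scene [[424.6, -108.8, 13.0], [400.3, 25.9, 13.0], [612.9, 64.4, 13.0], [638.1, -69.8, 13.0]] ctr [519.  -22.1  13. ]
136.9 100.2
216.0 10.2
136.5 -79.3
217.0 -169.7
pivot [[602.8  -5.9  64. ]]
blue 378 ((520.590576171875, -19.991287231445312), (90.11529541015625, 110.14627838134766), 9.701400756835938)
blue 141 ((468.3603820800781, 182.9557342529297), (61.88945007324219, 45.37012481689453), 46.8376350402832)
```

```bash
cat >> h.py <<'E'
def conv(q,dw,dang=None):
    """world shift (mm) -> tx,ty,tz"""
    from scipy.spatial.transform import Rotation as R
    return (R.from_quat(q).as_matrix().T@np.array(dw)/250).round(3)
def yang(q):
    from scipy.spatial.transform import Rotation as R
    M=R.from_quat(q).as_matrix();return np.degrees(np.arctan2(M[1,1],M[0,1]))
def st():
    s=read_state();print(s['clock'],s['position'].round(1) if hasattr(s['position'],'round') else np.round(s['position'],1),'F',np.round(s['contact_force'],1),'w',np.round(s['gripper_width'],1),'yang',yang(s['ee_rot']).round(2),'j',np.round(s['joints'],2));return s
E
python3 - <<'E'
from h import *
s=st();print(conv(s['ee_rot'],np.array([554.4,123.9,245])-[239.8,-577.1,245]))
E
```

```text
0.1 [ 239.6 -576.7  244.3] F [ 0.2 -1.  -0.1] w 85.2 yang 112.55 j [-0.92  0.39  0.01 -0.   -1.19 -0.26]
[-2.238  2.107  0.004]
```

Request:
{"op": "play_rows", "data": {"targets": [{"gripper": 1, "tx": -0.07, "ty": 0.07}, {"gripper": 1, "tx": -0.2, "ty": 0.19}, {"gripper": 1, "tx": -0.34, "ty": 0.32}, {"gripper": 1, "tx": -0.48, "ty": 0.45}, {"gripper": 1, "tx": -0.62, "ty": 0.58}, {"gripper": 1, "tx": -0.76, "ty": 0.71}, {"gripper": 1, "tx": -0.88, "ty": 0.83}, {"gripper": 1, "tx": -0.96, "ty": 0.9}, {"gripper": 1, "tx": -1, "ty": 0.94}, {"gripper": 1, "tx": -1, "ty": 0.94}]}}

```text
invalid input
```

Request:
{"op": "play_rows", "data": {"targets": [{"gripper": 1, "tx": -0.07, "ty": 0.07}, {"gripper": 1, "tx": -0.2, "ty": 0.19}, {"gripper": 1, "tx": -0.34, "ty": 0.32}, {"gripper": 1, "tx": -0.48, "ty": 0.45}, {"gripper": 1, "tx": -0.62, "ty": 0.58}, {"gripper": 1, "tx": -0.76, "ty": 0.71}, {"gripper": 1, "tx": -0.88, "ty": 0.83}, {"gripper": 1, "tx": -0.96, "ty": 0.9}, {"gripper": 1, "tx": -1, "ty": 0.94}, {"gripper": 1, "tx": -1, "ty": 0.94}]}}

```text
invalid input
```

Request:
{"op": "play_rows", "data": {"targets": [{"gripper": 1, "spin": 0.15}, {"gripper": 1, "spin": 0.35}, {"gripper": 1, "spin": 0.55}, {"gripper": 1, "spin": 0.75}, {"gripper": 1, "spin": 0.9}, {"gripper": 1, "spin": 1}, {"gripper": 1, "spin": 1}]}}

```text
invalid input
```

Request:
{"op": "play_rows", "data": {"targets": [{"gripper": 1, "spin": 0.15}, {"gripper": 1, "spin": 0.35}, {"gripper": 1, "spin": 0.5}, {"gripper": 1, "spin": 0.59}, {"gripper": 1, "spin": 0.59}, {"gripper": 1, "spin": 0.59}]}}

```text
invalid input
```

Run:
```python
from h import *
s=st();print(conv(s['ee_rot'],np.array([554.4,123.9,58])-s['position']))
```

```text
0.1 [ 239.6 -576.7  244.3] F [ 0.2 -1.  -0.1] w 85.2 yang 112.55 j [-0.92  0.39  0.01 -0.   -1.19 -0.26]
[-2.238  2.104  0.749]
```

Request:
{"op": "play_rows", "data": {"targets": [{"gripper": 1, "tx": -0.07, "ty": 0.07, "tz": 0, "spin": 0}, {"gripper": 1, "tx": -0.2, "ty": 0.19, "tz": 0, "spin": 0}, {"gripper": 1, "tx": -0.34, "ty": 0.32, "tz": 0, "spin": 0}, {"gripper": 1, "tx": -0.48, "ty": 0.45, "tz": 0, "spin": 0}, {"gripper": 1, "tx": -0.62, "ty": 0.58, "tz": 0, "spin": 0}, {"gripper": 1, "tx": -0.76, "ty": 0.71, "tz": 0, "spin": 0}, {"gripper": 1, "tx": -0.88, "ty": 0.83, "tz": 0, "spin": 0}, {"gripper": 1, "tx": -0.96, "ty": 0.9, "tz": 0, "spin": 0}, {"gripper": 1, "tx": -1, "ty": 0.94, "tz": 0, "spin": 0}, {"gripper": 1, "tx": -1, "ty": 0.94, "tz": 0, "spin": 0}]}}

```text
clock: 1.35
position: [380.6, -263.8, 245.2]
ee_rot: [-0.196, 0.981, 0.0, -0.0]
contact_force: [0.3, -0.4, -0.6]
gripper_width: 0.1
```

Request:
{"op": "play_rows", "data": {"targets": [{"gripper": 1, "tx": -0.07, "ty": 0.07, "tz": 0, "spin": 0}, {"gripper": 1, "tx": -0.2, "ty": 0.19, "tz": 0, "spin": 0}, {"gripper": 1, "tx": -0.34, "ty": 0.32, "tz": 0, "spin": 0.15}, {"gripper": 1, "tx": -0.48, "ty": 0.45, "tz": 0, "spin": 0.3}, {"gripper": 1, "tx": -0.62, "ty": 0.58, "tz": 0, "spin": 0.45}, {"gripper": 1, "tx": -0.76, "ty": 0.71, "tz": 0, "spin": 0.6}, {"gripper": 1, "tx": -0.88, "ty": 0.83, "tz": 0, "spin": 0.75}, {"gripper": 1, "tx": -0.96, "ty": 0.9, "tz": 0, "spin": 0.9}, {"gripper": 1, "tx": -1, "ty": 0.94, "tz": 0, "spin": 1}, {"gripper": 1, "tx": -1, "ty": 0.94, "tz": 0, "spin": 1}]}}

```text
clock: 2.6
position: [521.6, 48.4, 244.8]
ee_rot: [0.194, 0.981, -0.0, -0.0]
contact_force: [0.5, -0.0, 0.8]
gripper_width: 0.1
```

Run:
```python
from h import *
s=st();print(conv(s['ee_rot'],np.array([554.4,123.9,58])-s['position']))
```

```text
2.6 [521.6  48.4 244.8] F [ 0.5 -0.   0.8] w 0.1 yang 67.61 j [ 0.4   0.21 -0.24  0.   -1.12 -2.36]
[-0.007  0.33   0.747]
```

Request:
{"op": "play_rows", "data": {"targets": [{"gripper": 1, "tx": 0, "ty": 0.1, "tz": 0, "spin": 0.1}, {"gripper": 1, "tx": 0, "ty": 0.25, "tz": 0, "spin": 0.25}, {"gripper": 1, "tx": 0, "ty": 0.33, "tz": 0.1, "spin": 0.4}, {"gripper": 1, "tx": 0, "ty": 0.33, "tz": 0.2, "spin": 0.4}, {"gripper": 1, "tx": 0, "ty": 0.33, "tz": 0.35, "spin": 0.4}, {"gripper": 1, "tx": 0, "ty": 0.33, "tz": 0.45, "spin": 0.4}, {"gripper": 1, "tx": 0, "ty": 0.33, "tz": 0.5, "spin": 0.4}, {"gripper": 1, "tx": 0, "ty": 0.33, "tz": 0.5, "spin": 0.4}]}}

```text
clock: 3.6
position: [552.6, 124.0, 119.9]
ee_rot: [0.346, 0.938, -0.001, -0.0]
contact_force: [0.3, -1.0, -0.2]
gripper_width: -0.4
```

Run:
```python
from h import *
s=st();print(conv(s['ee_rot'],np.array([554.4,123.9,58])-s['position']))
for n in('scene','top'):
    im=get_image(n);a=im['frame'][...,::-1];a=a[150:270,180:330] if n=='scene' else a[125:225,190:310];cv2.imwrite(f'pics/d_{n}.png',cv2.resize(a,None,fx=5,fy=5,interpolation=cv2.INTER_CUBIC))
```

```text
3.6 [552.6 124.  119.9] F [ 0.3 -1.  -0.2] w -0.4 yang 49.54 j [ 0.51  0.41 -0.3   0.   -0.86 -2.78]
[-0.006  0.005  0.247]
```

View pics/d_scene.png

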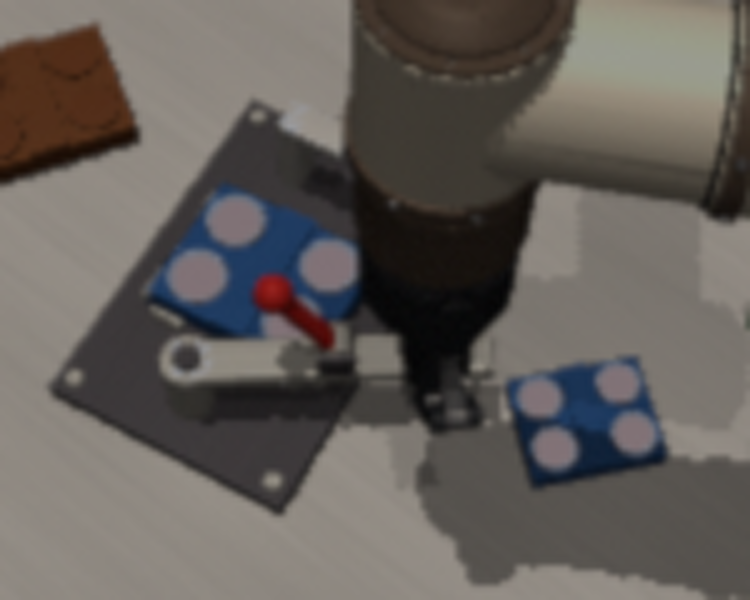

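View pics/d_top.png

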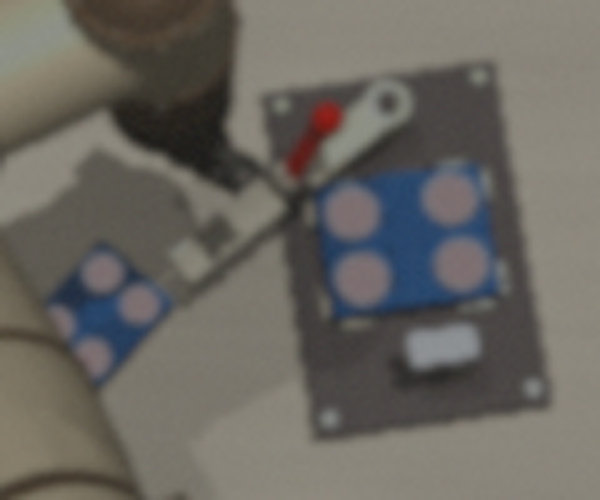

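Request:
{"op": "play_rows", "data": {"targets": [{"gripper": 1, "tx": 0, "ty": 0, "tz": 0.08, "spin": 0}, {"gripper": 1, "tx": 0, "ty": 0, "tz": 0.17, "spin": 0}, {"gripper": 1, "tx": 0, "ty": 0, "tz": 0.23, "spin": 0}, {"gripper": 1, "tx": 0, "ty": 0, "tz": 0.245, "spin": 0}, {"gripper": 1, "tx": 0, "ty": 0, "tz": 0.245, "spin": 0}]}}

```text
clock: 4.32
position: [553.2, 125.2, 59.6]
ee_rot: [0.345, 0.938, 0.0, 0.0]
contact_force: [0.4, 0.1, 0.5]
gripper_width: -0.1
```

Run:
```python
from h import *
s=st();p=np.array(s['position']);piv=np.array([603.5,-5.7])
for th in (131,135,140,145,150,155,160,165,170,175,180,185,187,188,189,190.2,192):
    t=np.radians(th);d=np.array([np.cos(t),np.sin(t)]);n=np.array([np.sin(t),-np.cos(t)])
    ya=49.5+(th-131)/59.2*50.7
    off=13+14.5*abs(np.cos(np.radians(ya-(th-90))))+11*abs(np.sin(np.radians(ya-(th-90))))
    q=piv+130*d+off*n
    print(th,q.round(1),conv(s['ee_rot'],[q[0]-p[0],q[1]-p[1],0]),round((49.5-ya)/45,3))
```

```text
4.325 [553.2 125.2  59.6] F [0.4 0.1 0.5] w -0.1 yang 49.58 j [ 0.51  0.49 -0.36  0.   -0.72 -2.78]
131 [540.1 111.4] [ 0.004 -0.076 -0.   ] 0.0
135 [532.  106.6] [ 0.016 -0.111 -0.   ] -0.076
140 [522.4  99.9] [ 0.028 -0.157 -0.   ] -0.171
145 [513.4  92.3] [ 0.036 -0.203 -0.   ] -0.266
150 [505.2  84. ] [ 0.039 -0.25  -0.   ] -0.362
155 [497.7  75. ] [ 0.039 -0.297 -0.   ] -0.457
160 [491.   65.3] [ 0.034 -0.343 -0.   ] -0.552
165 [485.2  55.2] [ 0.025 -0.389 -0.   ] -0.647
170 [480.3  44.5] [ 0.012 -0.435 -0.   ] -0.742
175 [476.4  33.4] [-0.004 -0.478 -0.   ] -0.837
180 [473.5  22.1] [-0.025 -0.521 -0.   ] -0.933
185 [471.6  10.5] [-0.049 -0.561 -0.   ] -1.028
187 [471.1   5.8] [-0.06  -0.576 -0.   ] -1.066
188 [470.9   3.5] [-0.065 -0.584 -0.   ] -1.085
189 [470.8   1.2] [-0.071 -0.591 -0.   ] -1.104
190.2 [470.7  -1.7] [-0.078 -0.6   -0.   ] -1.127
192 [470.6  -5.8] [-0.088 -0.613 -0.   ] -1.161
```

Request:
{"op": "play_rows", "data": {"targets": [{"gripper": 1, "tx": 0.002, "ty": -0.04, "tz": 0, "spin": 0}, {"gripper": 1, "tx": 0.004, "ty": -0.075, "tz": 0, "spin": 0}, {"gripper": 1, "tx": 0.016, "ty": -0.11, "tz": 0, "spin": -0.08}, {"gripper": 1, "tx": 0.028, "ty": -0.157, "tz": 0, "spin": -0.17}, {"gripper": 1, "tx": 0.036, "ty": -0.203, "tz": 0, "spin": -0.27}, {"gripper": 1, "tx": 0.039, "ty": -0.25, "tz": 0, "spin": -0.36}, {"gripper": 1, "tx": 0.039, "ty": -0.297, "tz": 0, "spin": -0.46}, {"gripper": 1, "tx": 0.039, "ty": -0.297, "tz": 0, "spin": -0.46}]}}

```text
clock: 5.32
position: [496.6, 74.2, 59.6]
ee_rot: [0.172, 0.985, 0.0, 0.0]
contact_force: [0.4, -0.1, 0.5]
gripper_width: -0.3
```

Run:
```python
from h import *
s=st();p=np.array(s['position'])
for n in('scene','top'):
    im=get_image(n);a=im['frame'][...,::-1];a=a[150:270,180:330] if n=='scene' else a[125:225,190:310];cv2.imwrite(f'pics/e_{n}.png',cv2.resize(a,None,fx=5,fy=5,interpolation=cv2.INTER_CUBIC))
```

```text
5.325 [496.6  74.2  59.6] F [ 0.4 -0.1  0.5] w -0.3 yang 70.17 j [ 0.47  0.4  -0.52 -0.   -0.65 -2.39]
```

View pics/e_scene.png

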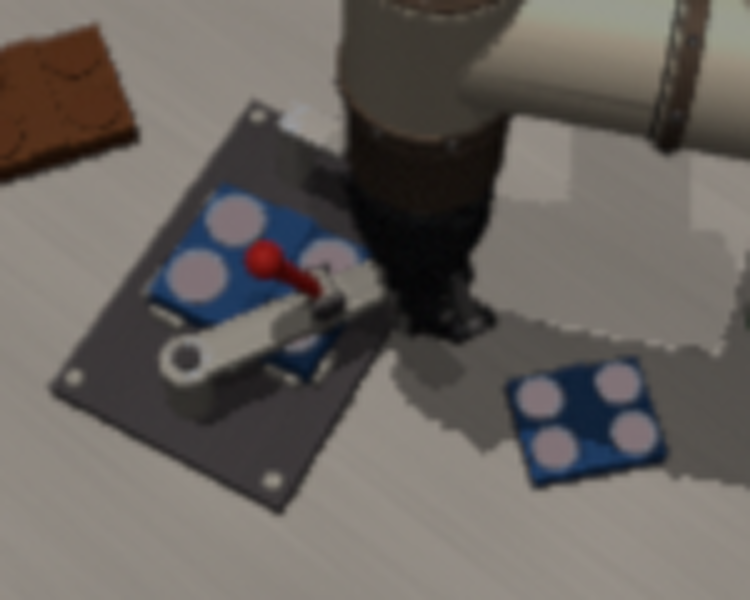

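View pics/e_top.png

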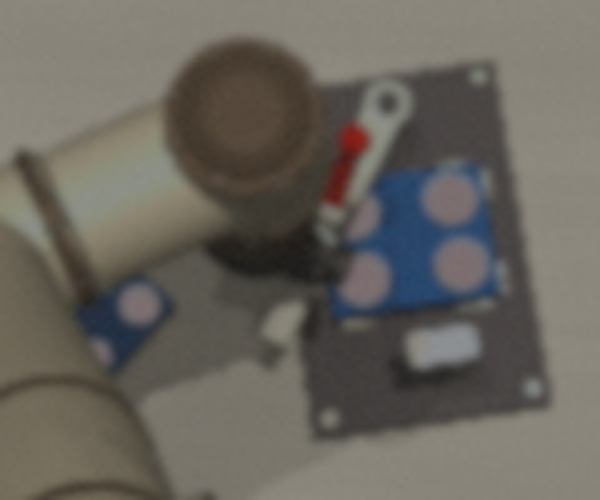

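Run:
```python
from h import *
s=st();p=np.array(s['position']);piv=np.array([603.5,-5.7]);y0=yang(s['ee_rot'])
for th in (155,160,165,170,175,180,185,187,188,189,190.2,192):
    t=np.radians(th);d=np.array([np.cos(t),np.sin(t)]);n=np.array([np.sin(t),-np.cos(t)])
    ya=49.5+(th-131)/59.2*50.7
    off=13+14.5*abs(np.cos(np.radians(ya-(th-90))))+11*abs(np.sin(np.radians(ya-(th-90))))
    q=piv+130*d+off*n
    print(th,q.round(1),conv(s['ee_rot'],[q[0]-p[0],q[1]-p[1],0]),round((y0-ya)/45,3))
```

```text
5.425 [497.   74.7  59.4] F [-0.2 -0.   0.4] w -0.1 yang 70.18 j [ 0.47  0.4  -0.52  0.   -0.65 -2.39]
155 [497.7  75. ] [-0.002  0.002  0.   ] 0.003
160 [491.   65.3] [ 0.01  -0.043 -0.   ] -0.092
165 [485.2  55.2] [ 0.018 -0.089 -0.   ] -0.188
170 [480.3  44.5] [ 0.022 -0.136 -0.   ] -0.283
175 [476.4  33.4] [ 0.022 -0.183 -0.   ] -0.378
180 [473.5  22.1] [ 0.017 -0.23  -0.   ] -0.473
185 [471.6  10.5] [ 0.009 -0.276 -0.   ] -0.568
187 [471.1   5.8] [ 0.004 -0.294 -0.   ] -0.606
188 [470.9   3.5] [ 0.002 -0.303 -0.   ] -0.625
189 [470.8   1.2] [-0.001 -0.312 -0.   ] -0.644
190.2 [470.7  -1.7] [-0.004 -0.323 -0.   ] -0.667
192 [470.6  -5.8] [-0.01  -0.339 -0.   ] -0.701
```

Request:
{"op": "play_rows", "data": {"targets": [{"gripper": 1, "tx": 0.01, "ty": -0.043, "tz": 0, "spin": -0.09}, {"gripper": 1, "tx": 0.018, "ty": -0.089, "tz": 0, "spin": -0.19}, {"gripper": 1, "tx": 0.022, "ty": -0.136, "tz": 0, "spin": -0.28}, {"gripper": 1, "tx": 0.022, "ty": -0.183, "tz": 0, "spin": -0.38}, {"gripper": 1, "tx": 0.017, "ty": -0.23, "tz": 0, "spin": -0.48}, {"gripper": 1, "tx": 0.012, "ty": -0.26, "tz": 0, "spin": -0.57}, {"gripper": 1, "tx": 0.009, "ty": -0.276, "tz": 0, "spin": -0.63}, {"gripper": 1, "tx": 0.005, "ty": -0.29, "tz": 0, "spin": -0.67}, {"gripper": 1, "tx": 0.002, "ty": -0.303, "tz": 0, "spin": -0.67}, {"gripper": 1, "tx": 0.002, "ty": -0.303, "tz": 0, "spin": -0.67}]}}

```text
clock: 6.68
position: [471.2, 3.7, 59.1]
ee_rot: [-0.09, 0.996, 0.0, 0.0]
contact_force: [0.9, 0.5, -0.3]
gripper_width: -0.5
```

Run:
```python
from h import *
s=st();p=np.array(s['position']);print(conv(s['ee_rot'],[470.7-p[0],-1.7-p[1],0]))
for n in('scene','top'):
    im=get_image(n);a=im['frame'][...,::-1];a=a[150:270,180:330] if n=='scene' else a[125:225,190:310];cv2.imwrite(f'pics/f_{n}.png',cv2.resize(a,None,fx=5,fy=5,interpolation=cv2.INTER_CUBIC))
```

```text
6.675 [471.2   3.7  59.1] F [ 0.9  0.5 -0.3] w -0.5 yang 100.36 j [ 0.35  0.36 -0.6   0.   -0.61 -1.74]
[ 0.006 -0.021 -0.   ]
```

View pics/f_scene.png

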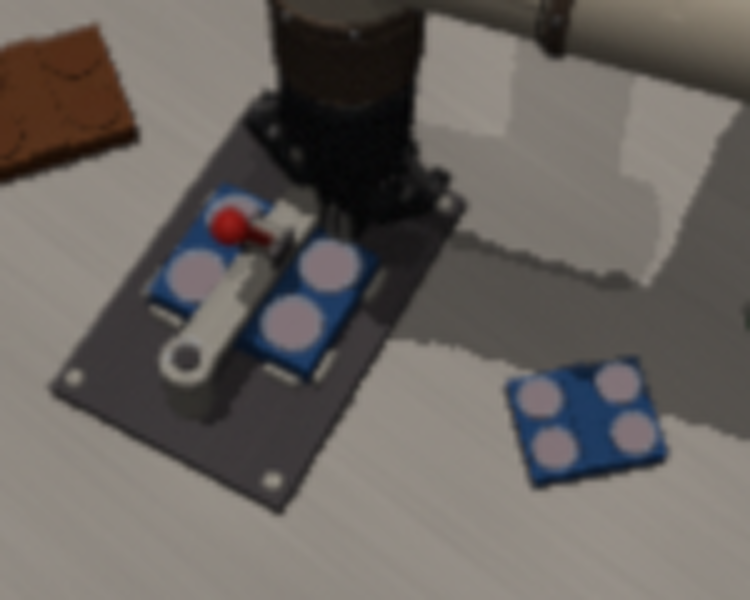

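View pics/f_top.png

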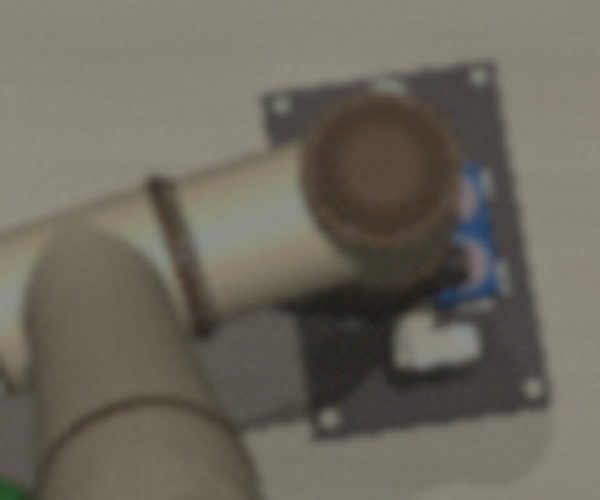

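Request:
{"op": "play_rows", "data": {"targets": [{"gripper": 1, "tx": 0, "ty": -0.01, "tz": 0, "spin": 0}, {"gripper": 1, "tx": 0, "ty": -0.018, "tz": 0, "spin": 0}, {"gripper": 1, "tx": 0, "ty": -0.018, "tz": 0, "spin": 0}]}}

```text
clock: 7.15
position: [471.6, -1.0, 58.9]
ee_rot: [-0.091, 0.996, -0.0, -0.0]
contact_force: [-0.6, 0.1, -0.0]
gripper_width: 0.3
```

Request:
{"op": "play_rows", "data": {"targets": [{"gripper": 1, "tx": 0, "ty": -0.005, "tz": 0, "spin": 0}, {"gripper": 1, "tx": 0, "ty": -0.008, "tz": 0, "spin": 0}, {"gripper": 1, "tx": 0, "ty": -0.008, "tz": 0, "spin": 0}]}}

```text
clock: 7.52
position: [471.8, -2.1, 58.9]
ee_rot: [-0.09, 0.996, 0.0, -0.0]
contact_force: [-3.3, 6.2, 1.0]
gripper_width: -0.0
```

Request:
{"op": "play_rows", "data": {"targets": [{"gripper": 1, "tx": 0, "ty": -0.005, "tz": 0, "spin": 0}, {"gripper": 1, "tx": 0, "ty": -0.008, "tz": 0, "spin": 0}, {"gripper": 1, "tx": 0, "ty": -0.008, "tz": 0, "spin": 0}]}}

```text
clock: 7.9
position: [471.9, -2.4, 58.9]
ee_rot: [-0.09, 0.996, 0.001, -0.0]
contact_force: [-5.8, 15.7, 2.4]
gripper_width: 0.0
```

Request:
{"op": "play_rows", "data": {"targets": [{"gripper": 1, "tx": 0, "ty": 0.03, "tz": 0, "spin": 0}, {"gripper": 1, "tx": 0, "ty": 0.08, "tz": 0, "spin": 0}, {"gripper": 1, "tx": 0, "ty": 0.14, "tz": 0, "spin": 0}, {"gripper": 1, "tx": 0, "ty": 0.16, "tz": -0.1, "spin": 0}, {"gripper": 1, "tx": 0, "ty": 0.16, "tz": -0.3, "spin": 0}, {"gripper": 1, "tx": 0, "ty": 0.2, "tz": -0.5, "spin": 0}, {"gripper": 1, "tx": 0, "ty": 0.3, "tz": -0.6, "spin": 0}, {"gripper": 1, "tx": 0, "ty": 0.4, "tz": -0.6, "spin": 0}, {"gripper": 1, "tx": 0, "ty": 0.5, "tz": -0.6, "spin": 0}, {"gripper": 1, "tx": 0, "ty": 0.6, "tz": -0.6, "spin": 0}, {"gripper": 1, "tx": 0, "ty": 0.6, "tz": -0.6, "spin": 0}]}}

```text
clock: 9.28
position: [445.1, 144.3, 209.0]
ee_rot: [-0.092, 0.996, -0.0, 0.0]
contact_force: [0.7, 0.2, -0.2]
gripper_width: -0.0
```

```bash
cat >> h.py <<'E'
def look(tag):
    for n in('scene','top'):
        im=get_image(n);np.savez(f'{tag}_{n}.npz',**im)
        a=im['frame'][...,::-1];a=a[150:270,180:330] if n=='scene' else a[125:225,190:310];cv2.imwrite(f'pics/{tag}_{n}.png',cv2.resize(a,None,fx=5,fy=5,interpolation=cv2.INTER_CUBIC))
        W=pts(im);z=W[...,2];hsv=cv2.cvtColor(im['frame'],cv2.COLOR_RGB2HSV).astype(int)
        c=np.hypot(W[...,0]-603.5,W[...,1]+5.7)
        m=(c<190)&(z>56)&(z<69)&(hsv[...,1]<70)&(W[...,1]<40)
        P=W[m];
        if len(P)>20:print(n,'strap',len(P),cv2.minAreaRect(P[:,:2].astype(np.float32)),'line ang',np.degrees(np.arctan2(*(cv2.fitLine(P[:,:2].astype(np.float32),cv2.DIST_HUBER,0,.01,.01).ravel()[[1,0]]))))
        m=(c<150)&(hsv[...,1]>150)&((hsv[...,0]<8)|(hsv[...,0]>172))&(hsv[...,2]>60)&(z>60)
        P=W[m]
        if len(P):
            print(n,'red n',len(P),P[P[:,2]>np.percentile(P[:,2],50)].mean(0).round(1),'zmax',P[:,2].max().round(1),'mean',P.mean(0).round(1))
E
python3 -c "
from h import *
st();look('g')"
```

```text
9.275 [445.1 144.3 209. ] F [ 0.7  0.2 -0.2] w -0.0 yang 100.56 j [ 0.66  0.15 -0.42  0.   -1.   -2.05]
scene strap 458 ((527.1610717773438, -20.467052459716797), (183.74502563476562, 44.465545654296875), 16.65837287902832) line ang 10.980971
scene red n 38 [555.5 -13.1 147.7] zmax 151.2 mean [555.6 -11.8 143.5]
top strap 244 ((522.4697265625, -21.54816436767578), (192.41079711914062, 34.179561614990234), 12.82722282409668) line ang 11.732349
top red n 39 [550.4 -14.8 147.5] zmax 154.4 mean [542.5 -15.6 129.5]
```

View pics/g_scene.png

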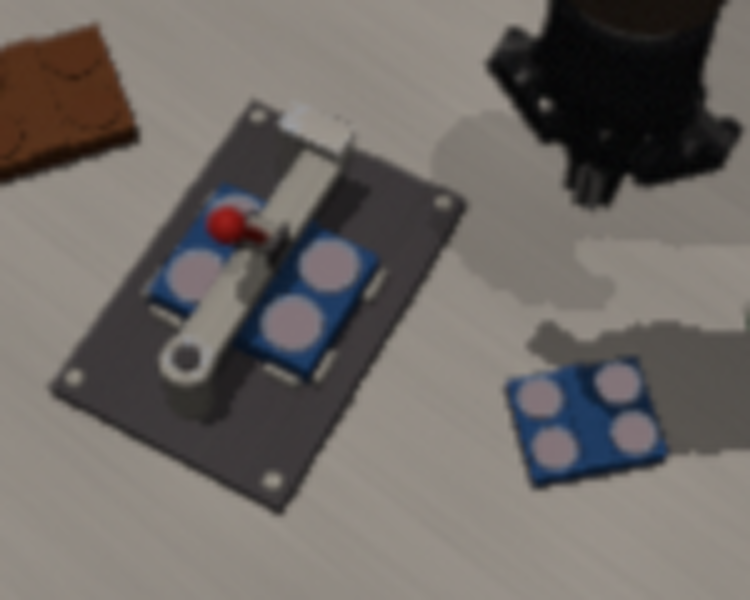

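View pics/g_top.png

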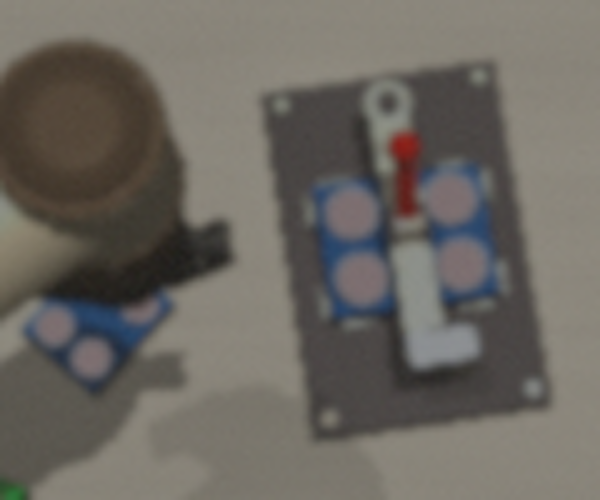

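Run:
```python
from h import *
im=dict(np.load('g_top.npz'));g=cv2.cvtColor(im['frame'],cv2.COLOR_RGB2GRAY)
# subpixel edge profile rows of strap beyond cheeks
o=(190,125); P=[];E=[]
for r in range(174,189):
    row=g[r].astype(float); d=np.diff(row)
    seg=range(264,282)
    # threshold crossing in strap vs dark neighbors
    vals=row[262:284]; i0=np.argmax(vals); t=(vals.max()+vals.min())/2
    L=i0
    while L>0 and vals[L]>t:L-=1
    R=i0
    while R<len(vals)-1 and vals[R]>t:R+=1
    l=262+L+(t-vals[L])/(vals[L+1]-vals[L]); rr=262+R-1+(vals[R-1]-t)/(vals[R-1]-vals[R])
    w=ray(im,[[l,r],[rr,r]],64); c=w.mean(0); E.append(np.r_[r,l,rr,c[:2],np.hypot(*(w[0]-w[1])[:2])])
print(np.array(E).round(1))
c=np.cos(np.radians(10.2));s=np.sin(np.radians(10.2))
for e in E:
    dx,dy=e[3]-603.5,e[4]+5.7
    print(round(-s*dx+c*dy,1),round(c*dx+s*dy,1),np.degrees(np.arctan2(dy,dx)).round(1)%360)
```

```text
[[174.  268.1 276.6 507.2 -23.9  27.5]
 [175.  267.9 296.  504.8 -54.9  90.9]
 [176.  268.  276.5 500.6 -23.7  27.5]
 [177.  268.3 277.3 497.4 -25.7  29.1]
 [178.  268.7 276.7 494.  -25.5  25.8]
 [179.  269.  276.8 490.8 -26.2  25.1]
 [180.  269.2 277.1 487.5 -26.9  25.4]
 [181.  269.1 277.2 484.2 -27.1  26.2]
 [182.  269.2 277.2 480.9 -27.2  25.8]
 [183.  269.1 277.3 477.6 -27.4  26.2]
 [184.  269.2 277.5 474.3 -27.9  26.4]
 [185.  269.4 277.6 471.1 -28.6  26.4]
 [186.  269.6 277.9 467.8 -29.4  26.5]
 [187.  269.6 278.4 464.6 -30.2  28.3]
 [188.  269.6 278.7 461.3 -30.9  29.2]]
-0.8 -98.0 190.7
-31.0 -105.8 206.5
0.5 -104.5 189.9
-0.9 -108.0 190.7
-0.1 -111.2 190.2
-0.2 -114.6 190.3
-0.3 -117.9 190.3
0.1 -121.2 190.2
0.5 -124.5 190.0
1.0 -127.7 189.8
1.0 -131.0 189.8
0.9 -134.4 189.8
0.7 -137.7 189.9
0.5 -141.1 190.0
0.4 -144.4 190.0
```

Run:
```python
from h import *
s=st();p=np.array(s['position']);ex=np.array([.984,.177]);P=np.array([603.5,-5.7])
h=np.r_[P-55*ex,190];print('hover',h.round(1),conv(s['ee_rot'],h-p))
for a in (1.1,1.0,.9,.8,.7,.6,.5,.4,.3,.2,.1,.05,.0):
    q=np.r_[P-(87-70*np.cos(a))*ex,76+70*np.sin(a)+25]
    print(a,q.round(1),conv(s['ee_rot'],q-h))
```

```text
9.375 [445.2 143.  208.9] F [ 0.4 -0.5 -0.3] w -0.0 yang 100.46 j [ 0.66  0.15 -0.42  0.   -1.   -2.05]
hover [549.4 -15.4 190. ] [-0.295 -0.699  0.076]
1.1 [549.1 -15.5 163.4] [0.001 0.    0.106]
1.0 [555.1 -14.4 159.9] [-0.023 -0.     0.12 ]
0.9 [560.7 -13.4 155.8] [-0.046 -0.     0.137]
0.8 [565.9 -12.5 151.2] [-0.067 -0.     0.155]
0.7 [570.6 -11.6 146.1] [-0.086 -0.     0.176]
0.6 [574.7 -10.9 140.5] [-0.103 -0.     0.198]
0.5 [578.3 -10.2 134.6] [-0.118 -0.     0.222]
0.4 [581.3  -9.7 128.3] [-0.13  -0.001  0.247]
0.3 [583.7  -9.3 121.7] [-0.14  -0.001  0.273]
0.2 [585.4  -9.  114.9] [-0.147 -0.001  0.3  ]
0.1 [586.4  -8.8 108. ] [-0.151 -0.001  0.328]
0.05 [586.7  -8.7 104.5] [-0.152 -0.001  0.342]
0.0 [586.8  -8.7 101. ] [-0.152 -0.001  0.356]
```

Request:
{"op": "play_rows", "data": {"targets": [{"gripper": 1, "tx": -0.04, "ty": -0.1, "tz": 0, "spin": 0}, {"gripper": 1, "tx": -0.12, "ty": -0.28, "tz": 0, "spin": 0}, {"gripper": 1, "tx": -0.2, "ty": -0.46, "tz": 0, "spin": 0}, {"gripper": 1, "tx": -0.26, "ty": -0.6, "tz": 0, "spin": 0}, {"gripper": 1, "tx": -0.295, "ty": -0.68, "tz": 0, "spin": 0}, {"gripper": 1, "tx": -0.295, "ty": -0.699, "tz": 0.04, "spin": 0}, {"gripper": 1, "tx": -0.295, "ty": -0.699, "tz": 0.076, "spin": 0}, {"gripper": 1, "tx": -0.295, "ty": -0.699, "tz": 0.076, "spin": 0}]}}

```text
clock: 10.38
position: [548.4, -15.4, 188.9]
ee_rot: [-0.091, 0.996, -0.0, -0.001]
contact_force: [-0.4, -0.2, -0.1]
gripper_width: 0.1
```

```bash
python3 -c "
from h import *
s=st();print(conv(s['ee_rot'],np.array([549.4,-15.4,190])-s['position']));look('k')"
```

```text
10.375 [548.4 -15.4 188.9] F [-0.4 -0.2 -0.1] w 0.1 yang 100.44 j [ 0.27  0.31 -0.26 -0.   -1.01 -1.66]
[-0.004 -0.001 -0.004]
scene strap 444 ((527.931640625, -21.024478912353516), (185.87820434570312, 29.72021484375), 10.849099159240723) line ang 9.869771
scene red n 32 [555.2 -13.2 146.6] zmax 148.9 mean [556.4 -12.  144.2]
top strap 186 ((504.6459655761719, -21.969749450683594), (160.32737731933594, 37.56306457519531), 16.688751220703125) line ang 15.734451
top red n 14 [540.2 -15.4 125.5] zmax 144.1 mean [535.9 -16.5 114.7]
```

View pics/k_scene.png

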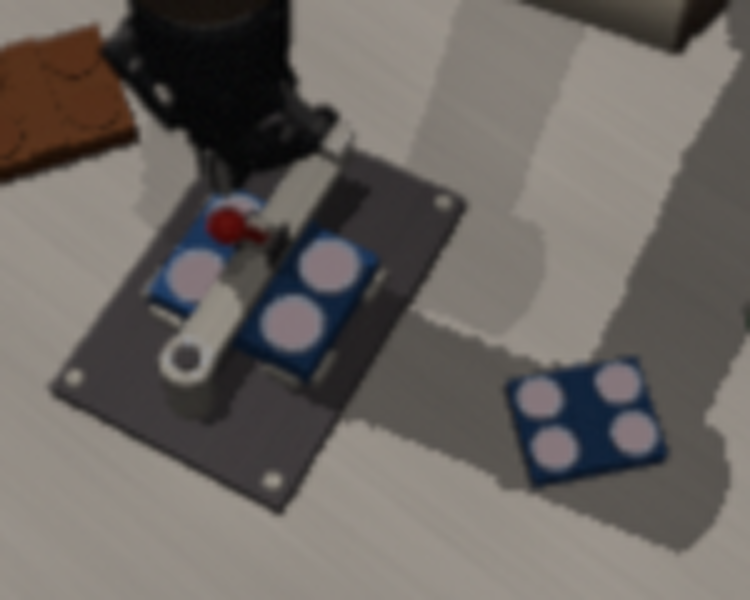

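Request:
{"op": "play_rows", "data": {"targets": [{"gripper": 1, "tx": -0.004, "ty": 0, "tz": 0.05, "spin": 0}, {"gripper": 1, "tx": -0.004, "ty": 0, "tz": 0.09, "spin": 0}, {"gripper": 1, "tx": -0.004, "ty": 0, "tz": 0.104, "spin": 0}, {"gripper": 1, "tx": -0.017, "ty": 0, "tz": 0.11, "spin": 0}, {"gripper": 1, "tx": -0.03, "ty": 0, "tz": 0.118, "spin": 0}, {"gripper": 1, "tx": -0.05, "ty": 0, "tz": 0.134, "spin": 0}, {"gripper": 1, "tx": -0.05, "ty": 0, "tz": 0.134, "spin": 0}]}}

```text
clock: 11.35
position: [563.5, -13.2, 157.0]
ee_rot: [-0.091, 0.996, 0.0, 0.002]
contact_force: [1.0, 0.0, 1.4]
gripper_width: -0.2
```

```bash
python3 -c "
from h import *
s=st();look('l')"
```

```text
11.35 [563.5 -13.2 157. ] F [1.  0.  1.4] w -0.2 yang 100.43 j [ 0.26  0.36 -0.27  0.   -0.94 -1.65]
scene strap 376 ((527.90966796875, -23.136215209960938), (185.2635040283203, 37.118350982666016), 12.272563934326172) line ang 7.2106576
scene red n 2 [568.8  -8.2 136. ] zmax 136.0 mean [567.4  -7.7 134.6]
top strap 192 ((505.63494873046875, -22.939159393310547), (163.29273986816406, 40.55792999267578), 17.023395538330078) line ang 16.520483
top red n 23 [544.6 -15.4 118.5] zmax 127.5 mean [537.8 -15.8 108.5]
```

View pics/l_scene.png

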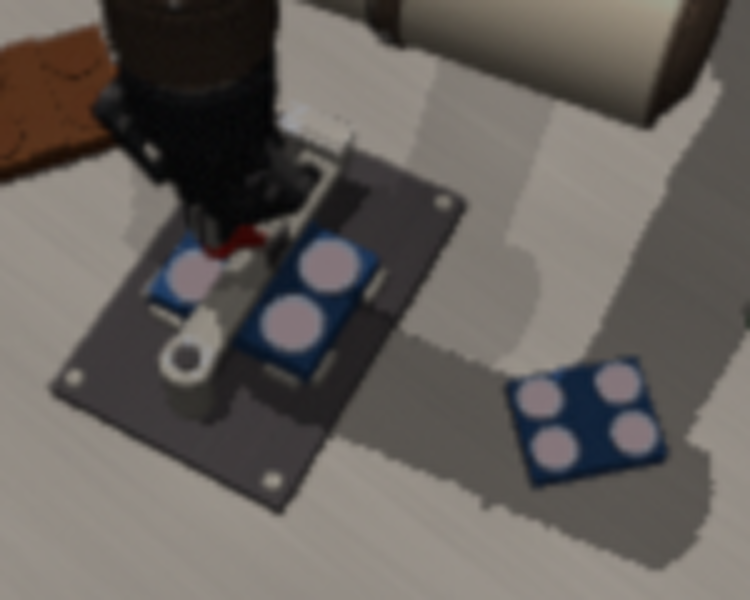

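Request:
{"op": "play_rows", "data": {"targets": [{"gripper": 1, "tx": -0.013, "ty": 0, "tz": 0.021, "spin": 0}, {"gripper": 1, "tx": -0.03, "ty": 0, "tz": 0.042, "spin": 0}, {"gripper": 1, "tx": -0.046, "ty": 0, "tz": 0.064, "spin": 0}, {"gripper": 1, "tx": -0.06, "ty": 0, "tz": 0.088, "spin": 0}, {"gripper": 1, "tx": -0.072, "ty": 0, "tz": 0.113, "spin": 0}, {"gripper": 1, "tx": -0.082, "ty": 0, "tz": 0.139, "spin": 0}, {"gripper": 1, "tx": -0.09, "ty": 0, "tz": 0.166, "spin": 0}, {"gripper": 1, "tx": -0.092, "ty": 0, "tz": 0.18, "spin": 0}, {"gripper": 1, "tx": -0.092, "ty": 0, "tz": 0.18, "spin": 0}]}}

```text
clock: 12.58
position: [584.2, -9.3, 111.1]
ee_rot: [-0.091, 0.996, -0.0, -0.001]
contact_force: [1.7, 0.3, 2.5]
gripper_width: 0.2
```

```bash
python3 -c "
from h import *
s=st();look('m')"
```

```text
12.575 [584.2  -9.3 111.1] F [1.7 0.3 2.5] w 0.2 yang 100.41 j [ 0.26  0.44 -0.27 -0.   -0.86 -1.65]
scene strap 292 ((528.5536499023438, -27.302425384521484), (184.88577270507812, 44.40486145019531), 11.882148742675781) line ang 12.851146
scene red n 20 [593.9  -5.9  94.5] zmax 97.2 mean [593.4  -4.6  92.1]
top strap 189 ((510.64324951171875, -21.986774444580078), (172.22247314453125, 40.78432083129883), 16.82599639892578) line ang 15.632142
top red n 36 [551.8 -13.6  89.4] zmax 94.6 mean [550.3 -13.2  85.9]
```

View pics/m_scene.png

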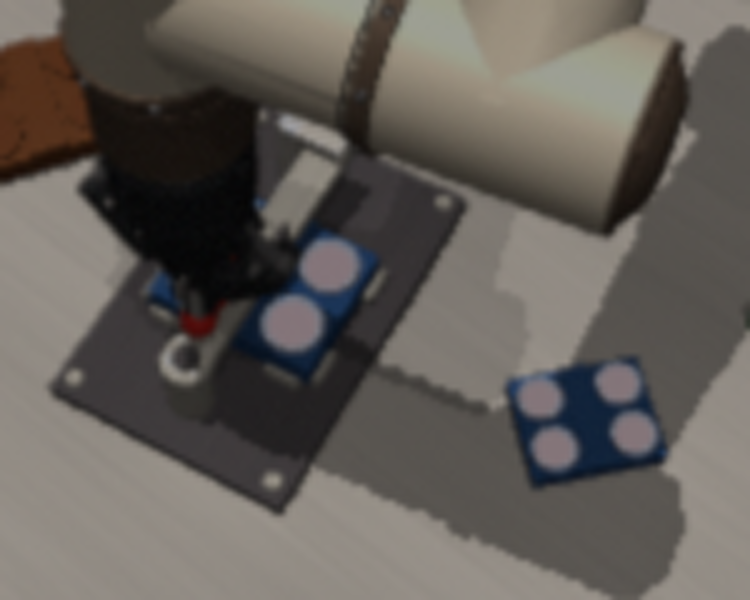

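Request:
{"op": "play_rows", "data": {"targets": [{"gripper": 1, "tx": -0.004, "ty": 0, "tz": 0.01, "spin": 0}, {"gripper": 1, "tx": -0.005, "ty": 0, "tz": 0.02, "spin": 0}, {"gripper": 1, "tx": -0.005, "ty": 0, "tz": 0.02, "spin": 0}]}}

```text
clock: 13.05
position: [585.1, -9.2, 106.3]
ee_rot: [-0.091, 0.996, -0.0, -0.001]
contact_force: [0.1, -0.1, 3.3]
gripper_width: -0.4
```

Request:
{"op": "play_rows", "data": {"targets": [{"gripper": 1, "tx": 0, "ty": 0, "tz": 0.006, "spin": 0}, {"gripper": 1, "tx": 0, "ty": 0, "tz": 0.01, "spin": 0}, {"gripper": 1, "tx": 0, "ty": 0, "tz": 0.01, "spin": 0}]}}

```text
clock: 13.42
position: [585.6, -9.1, 104.4]
ee_rot: [-0.091, 0.996, -0.0, -0.0]
contact_force: [-0.5, -0.0, 4.9]
gripper_width: 0.3
```

Request:
{"op": "play_rows", "data": {"targets": [{"gripper": 1, "tx": 0, "ty": 0, "tz": 0.006, "spin": 0}, {"gripper": 1, "tx": 0, "ty": 0, "tz": 0.01, "spin": 0}, {"gripper": 1, "tx": 0, "ty": 0, "tz": 0.01, "spin": 0}]}}

```text
clock: 13.8
position: [585.8, -9.1, 103.8]
ee_rot: [-0.091, 0.996, -0.0, 0.0]
contact_force: [-3.3, 0.7, 14.8]
gripper_width: -0.2
```

Request:
{"op": "play_rows", "data": {"targets": [{"gripper": 1, "tx": 0, "ty": 0, "tz": 0.006, "spin": 0}, {"gripper": 1, "tx": 0, "ty": 0, "tz": 0.01, "spin": 0}, {"gripper": 1, "tx": 0, "ty": 0, "tz": 0.01, "spin": 0}]}}

```text
clock: 14.18
position: [585.9, -9.2, 103.3]
ee_rot: [-0.092, 0.996, -0.001, 0.001]
contact_force: [-7.6, 2.3, 24.8]
gripper_width: 0.1
```

Request:
{"op": "play_rows", "data": {"targets": [{"gripper": 1, "tx": 0, "ty": 0, "tz": -0.03, "spin": 0}, {"gripper": 1, "tx": 0, "ty": 0, "tz": -0.12, "spin": 0}, {"gripper": 1, "tx": 0, "ty": 0, "tz": -0.3, "spin": 0}, {"gripper": 1, "tx": 0, "ty": 0.1, "tz": -0.45, "spin": 0}, {"gripper": 1, "tx": 0, "ty": 0.25, "tz": -0.55, "spin": 0}, {"gripper": 1, "tx": 0, "ty": 0.42, "tz": -0.6, "spin": 0}, {"gripper": 1, "tx": 0, "ty": 0.6, "tz": -0.6, "spin": 0}, {"gripper": 1, "tx": 0, "ty": 0.75, "tz": -0.6, "spin": 0}, {"gripper": 1, "tx": 0, "ty": 0.85, "tz": -0.6, "spin": 0}, {"gripper": 1, "tx": 0, "ty": 0.85, "tz": -0.6, "spin": 0}]}}

```text
clock: 15.42
position: [545.9, 200.8, 247.2]
ee_rot: [-0.092, 0.996, -0.001, -0.002]
contact_force: [0.5, -0.2, 0.7]
gripper_width: -0.2
```

```bash
python3 -c "
from h import *
s=st();look('n');save(get_image('scene'),'n_full.png')"
```

```text
15.425 [545.9 200.8 247.2] F [ 0.5 -0.2  0.7] w -0.2 yang 100.53 j [ 0.63  0.31 -0.1  -0.   -1.17 -2.02]
scene strap 334 ((528.1090087890625, -26.90442657470703), (186.4063262939453, 43.293243408203125), 11.961776733398438) line ang 12.373099
scene red n 112 [582.2  -8.9  90.6] zmax 96.3 mean [566.4 -11.2  86.5]
top strap 205 ((522.2586669921875, -21.50238037109375), (194.4374542236328, 40.704193115234375), 14.959359169006348) line ang 11.428109
top red n 64 [576.7  -8.3  91.6] zmax 99.3 mean [564.6 -10.6  87.3]
```

View pics/n_scene.png

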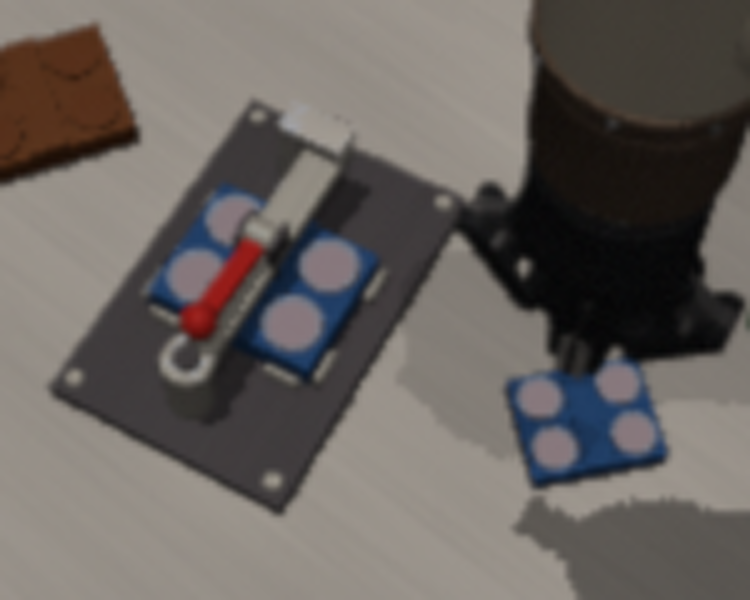

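View pics/n_top.png

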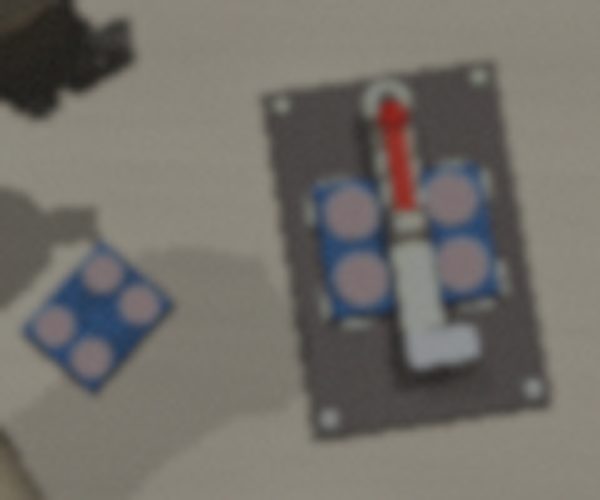

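View pics/n_full.png

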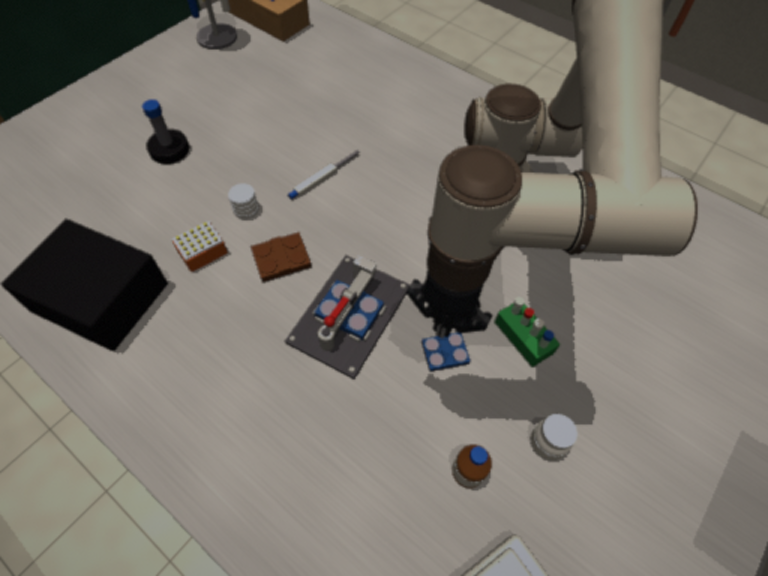

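```bash
python3 -c "
from h import *
im=dict(np.load('n_top.npz'));g=cv2.cvtColor(im['frame'],cv2.COLOR_RGB2GRAY).astype(int)
g0=cv2.cvtColor(dict(np.load('g_top.npz'))['frame'],cv2.COLOR_RGB2GRAY).astype(int)
print('strap/catch diff',np.abs(g-g0)[176:200,264:290].mean())
print(job_done());st()"
```

```text
strap/catch diff 1.2131410256410255
the job is handed in; nothing more can be done
None
the job is handed in; nothing more can be done
```

The carrier is clamped and the job is handed in. I swung the strap home first with the side of the shut fingers, then pushed the red lever down from above along its arc. It took about 15.5 s of the 51 s allowed, and nothing was gripped or lifted.

- **Strap:** With the finger at the push point it stopped under about 16 N, against roughly 2 N of friction. The top picture put it at 190.1°, against 190.2° for home, with its end under the bridge. That part of the picture had not changed after the lever was down.
- **Lever:** It stopped with the finger at the expected height for fully down. Going from 15 to 25 N moved it only about 0.5 mm. The depth readings of the knob's top scattered from 91 to 99 mm, against 90.5 mm expected. I put that down to camera noise, because the finger's own height agreed with fully down.
- **Everything else:** In the last pictures the carrier looks seated, and I saw nothing else disturbed. The arm stands clear with a contact reading under 1 N. I compared the bystanders by eye only.

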